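# Third hand: hold a shelf bracket against its post

## Robot

A 7-joint arm with a two-finger parallel gripper is mounted at the origin on the work surface. World frame = base frame: x ahead of the robot, y to its left, z up, the work surface at z = 0. Lengths are in mm, angles in rad, forces in N, time in s.
With the tool pointing down it reaches from about 375 to 925 mm from the base axis. Payload 3.1 kg.
Tool frame: the origin (TCP) lies at the very end of the fingers, on their centre line; the grasp point (between the pads) lies 19 mm behind it (arm.hold_point_z is the distance from the TCP to the grasp point, in mm); x points along the fingers, z is the direction in which the jaws open and shut, and the axes are right-handed (so a half turn about x gives the same grasp; the last joint's range is limited). The gripper opens to 85 mm and grips with 20 to 120 N. Pads are 22 mm wide; open, the fingers measure 114 mm over their backs; the gripper's body (76 mm by 85 mm) begins 54 mm behind the grasp point. The pads swing forward as they close: fully open they stand 13 mm farther back than shut.
Start: joints at [-1.221, 0.383, 0.044, 1.598, -0.018, 1.161, -0.05], TCP at [281.418, 585.924, 231.269] pointing down, gripper open.
Joint ranges: [-2.61, 2.61], [-0.41, 2.15], [-1.48, 1.57], [0, 2.5], [-1.57, 4.71], [0.05, 1.97], [-2.85, 2.85]. Speed limits (rad/s): [2.79, 2.79, 3.14, 3.14, 3.14, 3.14, 3.14].

## Interface

Orientations are given as a rotation vector (axis times angle).
In Python, from station import sense, snapshot, calibration, arm gives the robot as it stands. The module is installed in compiled form; this text tells all that it offers.
- The arm moves only by the tool play_rows, never from a script. Its arguments are lists of equal length, an entry for each row: "offset": the shift along the tool's x, y, z in cm, a list of three; "twist": the turn, a rotation vector about the tool's x, y, z in rad, a list of three; "claw": the opening, from -1 (shut) to 1 (fully open). A call has 1 to 20 rows; each row is the pose to reach, as a shift and turn from the pose measured when the call began, along the tool's axes at that moment; what a row does not reach only later rows make up. A row lasts 1/10 s, in which the tool goes at most 50 mm and 8.59 degrees, less where a joint would pass 70% of its speed; a pose out of reach is approached as far as the arm can. A call with a gripper value outside its range is refused whole. The fingers move at their own pace and stop on an object; "squeeze" is the grip in N (left out, the last holds). Time passes only in rows, so rows that repeat a pose let the fingers close. It gives the time, the measured TCP pose, the force and the opening at its end, in the units of the state.
- sense(): the state, without advancing time (a new reading comes with each control period).
- snapshot(name): name is "scene" or "top" or "wrist"; returns the picture (480x640x3 uint8, red, green, blue); there is no depth.
- calibration(name): a dict with "vertical_fov" (degrees; the focal length in pixels is half the picture's height over the tangent of half this angle, whatever the lens; pixels are square), "cx", "cy" (the principal point, pixels), "rvec" (rotation vector, rad) and "tvec" (3), from world to camera coordinates, as OpenCV has them; the wrist camera has in their place "T_tool_cam" (4x4, takes a point from camera to tool coordinates, whose origin is the TCP and whose axes are the tool frame's). Camera axes: x right, y down, z forward; pixel columns grow to the right and rows downward; lengths in mm; the calibration is good to about 2 mm. A picture is of the moment at which its call begins: read the wrist's pose just before it. calibration takes no time and is no camera call.
- arm.finish_job(): hands the job in, once; it reports no verdict.
The state is a dict: "time": time; "joints": joint angles; "joint_velocities": joint speeds; "effort": joint torques, N m; "tcp_pos": TCP position; "ee_rot": TCP orientation; "ft_force": force on the tool from outside, world axes, zero at the start; "wrist_torque": the same for the moment, N m; "finger_gap": opening from 0.0 (shut) to 1.0 (fully open).
Only numpy, scipy, OpenCV 4.12 (cv2) and the standard library are available. Lean on these libraries where they do the work, as an engineer would, in place of code of your own. Each camera call takes 0.05 s, during which the arm holds its last target.

## Task

Lift the red shelf bracket up and off the peg it hangs on and press the back of its flange squarely against the front of the slotted post in the sprung jig, upright and centred, with its lower edge level with the top edge of the blue tape. Be my third hand while I put the bolts in: finish holding it there in the gripper with a steady push of about 12 N (at least 6, at most 18), the bracket resting on nothing else. Leave the grey bracket on its peg and do not shift the jars, tape roll, spanner, bolt tray or mug.

Things in the scene. Friction and masses are not known exactly. Their poses are not given: they have to be found in the camera images.
- red_bracket: red steel shelf bracket, 0.3 kg, hanging upright. Origin: middle of the lower edge of its flange's BACK face; z up, +x out of the back (towards stand, later post). Flange 5 mm thick (x -5 to 0), 60 mm wide (y), z 0 to 134, hanging hole 30 mm wide at z 90 to 124. Web, 8 mm thick in y at y = 0, stands out in front to x = -115; its straight top strip is z 60 to 88, a slanting brace below
- red_grip (a point): where to grip the red bracket from above, across its 8 mm web: middle of the web's thickness, 80 mm in front of the flange's back face, 78 mm above the lower edge, 10 mm below the web's top edge; axes as the bracket's
- grey_bracket: bystander: bare grey metal bracket of the same shape but with a shorter, 85 mm web, hanging on the other peg stand; origin and axes as for the red one
- peg_stand_a: fixed stand of the red bracket: base 90 x 110 x 12 mm, upright 34 mm wide, 20 mm deep, 225 mm tall. Origin: on the table, under the middle of the upright's front face; -x points out of that face, roughly to the robot
- peg_stand_a_peg (a point): where the red bracket hangs: top of the 7 mm peg at the flange, 210 mm above the table, 2.5 mm in front of the upright. The peg sticks 27 mm out of the upright along the stand's -x and rises 8 mm to its tip (top at 216 mm). Raise the bracket 14 to 24 mm, then draw it 40 mm or more along the stand's -x
- peg_stand_b: the same stand, carrying the grey bracket (the two stands may swap sides)
- jig: fixed jig: blue base plate 200 x 100 x 15 mm with a grey spring block 75 mm tall at its far end and, sliding on it, the slotted post. Origin: on the table, under the relaxed post's front face; the plate spans x = -50 to 150 mm; +x is the direction of pressing
- post (a joint): how far the slotted post has been pushed back along the jig's +x, in m: 0 relaxed, 0.030 at its end stop. The springs give 800 N per m (0.8 N per mm, plus up to 0.3 N friction, no preload): 12 N is 0.015
- post_mark (a point): point on the front face of the slotted post (steel angle, face 40 mm wide, 39 to 185 mm above the table): middle of its width, at the top edge of the blue tape round it, 75 mm above the table; moves with the post. Axes as the jig's: x into the post, y across, z up. The red bracket's origin belongs here, axes parallel
- jar_orange: bystander: jar with orange label, 68 mm wide, 105 mm tall; origin under its centre
- jar_plum: bystander: jar with red label and black cap, 68 mm wide, 105 mm tall; origin under its centre
- tape_roll: bystander: roll of blue tape lying flat, 90 mm wide, 25 mm tall; origin under its centre
- spanner: bystander: spanner 170 mm long lying flat; origin under its middle
- bolt_tray: bystander: grey open tray 120 x 160 x 45 mm; origin under its centre
- mug: bystander: white mug 80 mm wide, 90 mm tall; origin under its centre
Not all that is in view belongs to the job. What is shaped like the red_bracket but pink is not meant.

How it is judged:
By the outcome, as a careful person would: the job done as asked, in the order asked, and still so for the second after the job is handed in, while the arm keeps its last pose, push and grip.
It also fails if it takes over 40 s, if anything falls off the work surface, if the arm or the gripper's body presses on something with over 40 N, if the wrist force passes 120 N, or if a joint passes its speed limit or range.

## Working session

There is one attempt and no reset: what is moved stays moved. The work goes in short steps, Python scripts to look and compute and a tool call to move; the robot and the scene stay as the last step left them, time stands still between calls to the robot, and variables do not carry over. Pictures are saved under pics/ and viewed, and the job is handed in when it is done.

Besides the shell and the picture viewer there is one more tool, called after ">>>" by a JSON object that holds its "api" and its "payload". play_rows: Moves the arm, as the interface text tells. Its arguments: {"type":"object","properties":{"offset":{"type":"array"},"twist":{"type":"array"},"claw":{"type":"array"},"squeeze":{"type":"number"}},"required":["offset","twist","claw"]}

```bash
mkdir -p pics; ls
python3 - <<'E'
from station import sense, snapshot, calibration, arm
import cv2
s=sense();print(s)
for n in("scene","top","wrist"):
    print(n,calibration(n)); cv2.imwrite(f"pics/{n}0.png",snapshot(n)[:,:,::-1])
print(arm.hold_point_z)
E
```

```text
pics
{'time': 0.0, 'joints': array([-1.22078641,  0.38387633,  0.04380733,  1.5996007 , -0.01790791,
        1.1611833 , -0.04990256]), 'joint_velocities': array([-1.75863078e-03, -4.88891733e-04, -1.27856248e-04, -5.67229643e-04,
        5.12908098e-04, -2.94809685e-05, -1.65399191e-03]), 'effort': array([-1.21139906e-04, -4.33464932e+01,  1.02426365e+00, -2.49506861e+01,
        1.04006138e-02,  1.15536127e-02, -1.22743211e-05]), 'tcp_pos': array([281.020935  , 585.05355638, 229.84765398]), 'ee_rot': array([-0.87494899,  1.3905965 ,  0.87243571]), 'ft_force': array([ 0.12585926, -0.93812563,  0.40085731]), 'wrist_torque': array([0.0032639 , 0.02454796, 0.01042999]), 'finger_gap': 1.0021630075745867}
scene {'vertical_fov': 42.28022308478535, 'cx': 316.89724528378423, 'cy': 239.3220229399229, 'rvec': array([ 1.61542   ,  2.22333172, -0.65001804]), 'tvec': array([ 167.32376371, -331.35966521, 1909.09844956])}
top {'vertical_fov': 44.683838929971074, 'cx': 321.11106309013536, 'cy': 249.91740379442462, 'rvec': array([ 2.21024637, -2.16801898,  0.06373634]), 'tvec': array([ -33.42258688,  520.78445767, 2016.26179545])}
wrist {'vertical_fov': 61.42455365952881, 'cx': 321.15461958357497, 'cy': 239.55129882996462, 'T_tool_cam': array([[ 1.44511166e-04, -2.70608056e-01,  9.62689596e-01,
        -1.42822230e+02],
       [-3.36994341e-04, -9.62689565e-01, -2.70607997e-01,
         6.73095601e+01],
       [ 9.99999933e-01, -2.85315069e-04, -2.30312775e-04,
        -5.51280150e-01],
       [ 0.00000000e+00,  0.00000000e+00,  0.00000000e+00,
         1.00000000e+00]])}
18.700000000000003
```

View pics/scene0.png

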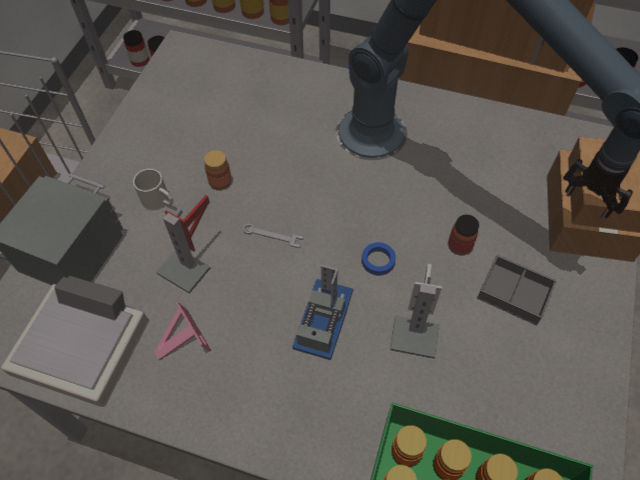

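View pics/top0.png

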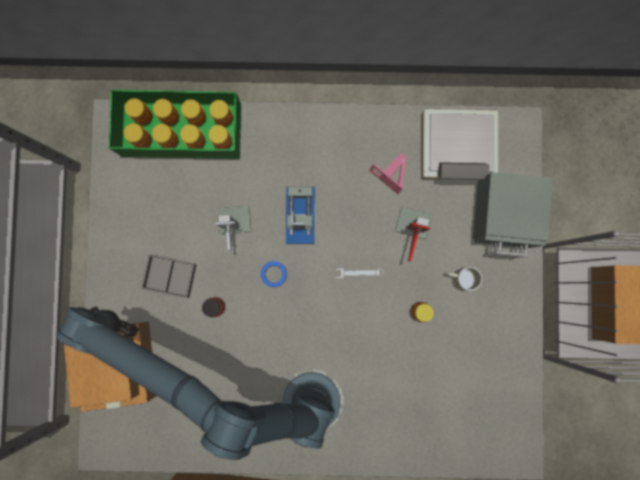

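View pics/wrist0.png

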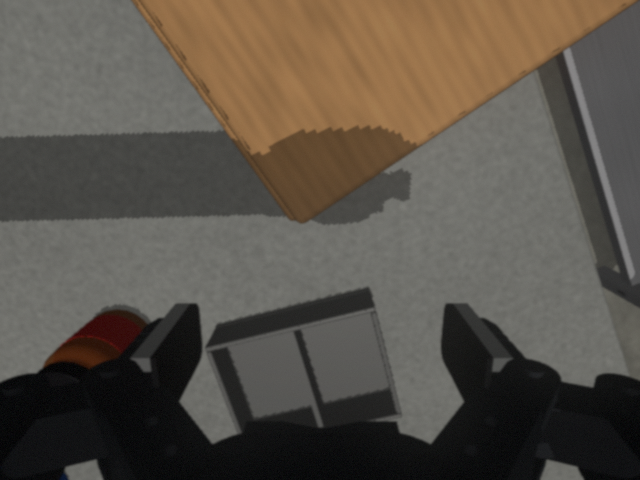

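The top view has the red bracket at about (415,240), the jig at (300,215) and the grey bracket at (228,230). Pink is a decoy at (395,172). Next I'll zoom in and get coarse positions.

```bash
cat > h.py <<'E'
import numpy as np, cv2
from station import sense, snapshot, calibration, arm
from scipy.spatial.transform import Rotation as R
def cam(n,s=None):
    c=calibration(n); f=240/np.tan(np.radians(c["vertical_fov"])/2)
    K=np.array([[f,0,c["cx"]],[0,f,c["cy"]],[0,0,1]])
    if "rvec" in c:
        Rm=R.from_rotvec(c["rvec"]).as_matrix(); t=np.array(c["tvec"])
    else:
        s=s or sense(); Tt=np.eye(4);Tt[:3,:3]=R.from_rotvec(s["ee_rot"]).as_matrix();Tt[:3,3]=s["tcp_pos"]
        T=np.linalg.inv(Tt@c["T_tool_cam"]); Rm=T[:3,:3];t=T[:3,3]
    return K,Rm,t
def ray(C,uv):
    K,Rm,t=C; d=Rm.T@np.linalg.solve(K,[uv[0],uv[1],1.]); return -Rm.T@t,d/np.linalg.norm(d)
def onz(C,uv,z):
    o,d=ray(C,uv); return o+d*(z-o[2])/d[2]
def tri(*cu):
    A=np.zeros((3,3));b=np.zeros(3);L=[ray(C,u) for C,u in cu]
    for o,d in L: P=np.eye(3)-np.outer(d,d);A+=P;b+=P@o
    x=np.linalg.solve(A,b); return x,[np.linalg.norm((np.eye(3)-np.outer(d,d))@(x-o)) for o,d in L]
def proj(C,X):
    K,Rm,t=C; q=K@(Rm@np.asarray(X,float)+t); return q[:2]/q[2]
E
python3 - <<'E'
from h import *
a=cv2.imread("pics/top0.png");b=cv2.imread("pics/scene0.png")
def z(im,x,y,w,h,k):return cv2.resize(im[y:y+h,x:x+w],None,fx=k,fy=k,interpolation=cv2.INTER_CUBIC)
cv2.imwrite("pics/z1.png",np.vstack([np.hstack([z(a,380,195,70,70,5.5),z(a,270,180,70,70,5.5)]),np.hstack([z(b,150,190,70,70,5.5)[:,:385],z(b,285,255,70,70,5.5)[:,:385]])])[:, :].copy()[:770,:770])
i=cv2.imread("pics/z1.png");cv2.imwrite("pics/z1.png",cv2.resize(i,(600,600)))
T=cam("top")
for n,uv,zz in [("redtip",(410,260),170),("redflange",(420,222),170),("standA base",(413,222),12),("jig c",(300,215),15),("jig near",(300,243),15),("jig far",(300,187),15),("orange",(424,313),105),("plum",(213,307),105),("tape",(274,274),25),("spanner",(360,273),5),("mug",(467,279),90),("greytip",(232,252),170),("greyflange",(227,224),200)]:
    print(n,onz(T,uv,zz).round())
E
```

```text
redtip [ 485. -310.  170.]
redflange [ 608. -341.  170.]
standA base [ 625. -343.   12.]
jig c [642.  53.  15.]
jig near [544.  51.  15.]
jig far [741.  55.  15.]
orange [ 314. -368.  105.]
plum [320. 330. 105.]
tape [434. 138.  25.]
spanner [ 444. -161.    5.]
mug [ 429. -513.   90.]
greytip [500. 262. 170.]
greyflange [587. 276. 200.]
```

View pics/z1.png

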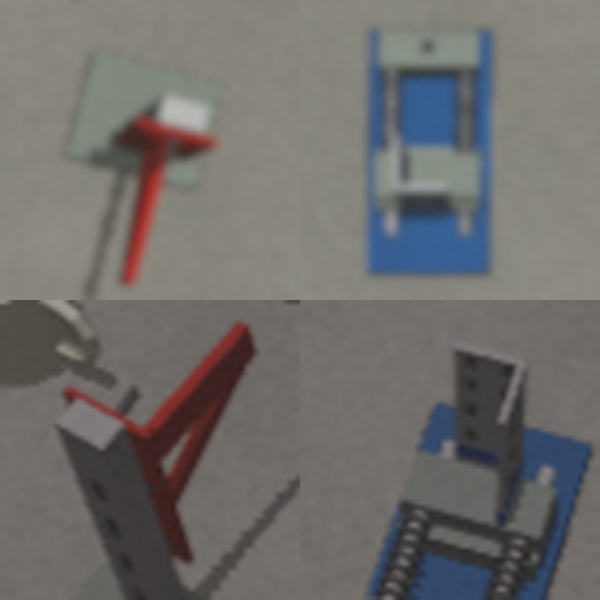

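Run:
```python
from h import *
s=sense();M=R.from_rotvec(s["ee_rot"]).as_matrix();print(M.round(3))
# candidate view pose
for yaw in (0,):
  for sg in (1,-1):
    zt=sg*np.array([-np.sin(yaw),np.cos(yaw),0]);x=np.array([0,0,-1.]);y=np.cross(zt,x)
    G=np.column_stack([x,y,zt]);print(sg,G.tolist(),R.from_matrix(M.T@G).as_rotvec().round(3))
print((M.T@(np.array([440,51,350])-s["tcp_pos"])/10).round(1))
```

```text
[[-0.001 -0.901  0.433]
 [-0.002  0.433  0.901]
 [-1.    -0.    -0.002]]
1 [[0.0, -1.0, -0.0], [0.0, 0.0, 1.0], [-1.0, -0.0, 0.0]] [-0.448 -0.002 -0.   ]
-1 [[0.0, 1.0, 0.0], [0.0, 0.0, -1.0], [-1.0, 0.0, -0.0]] [ 2.694 -0.     0.003]
[-11.9 -37.5 -41.3]
```

>>> {"api": "play_rows", "payload": {"offset": [[-2,-40.2,-40],[-2,-40.2,-40],[-2,-40.2,-40],[-2,-40.2,-40],[-2,-40.2,-40],[-2,-40.2,-40],[-2,-40.2,-40],[-2,-40.2,-40],[-2,-40.2,-40],[-2,-40.2,-40],[-2,-40.2,-40],[-2,-40.2,-40],[-2,-40.2,-40],[-2,-40.2,-40],[-2,-40.2,-40],[-2,-40.2,-40],[-2,-40.2,-40],[-2,-40.2,-40]], "twist": [[-0.448,0,0],[-0.448,0,0],[-0.448,0,0],[-0.448,0,0],[-0.448,0,0],[-0.448,0,0],[-0.448,0,0],[-0.448,0,0],[-0.448,0,0],[-0.448,0,0],[-0.448,0,0],[-0.448,0,0],[-0.448,0,0],[-0.448,0,0],[-0.448,0,0],[-0.448,0,0],[-0.448,0,0],[-0.448,0,0]], "claw": [1,1,1,1,1,1,1,1,1,1,1,1,1,1,1,1,1,1]}}

```text
time: 1.95
tcp_pos: [470.1, 51.5, 251.0]
ee_rot: [-1.212, 1.21, 1.211]
ft_force: [-0.0, -1.0, -0.8]
finger_gap: 1.002
```

Run:
```python
from h import *
s=sense();C=cam("wrist",s);im=snapshot("wrist")[:,:,::-1];cv2.imwrite("pics/w1.png",im)
np.savez("w1.npz",K=C[0],R=C[1],t=C[2])
print(s["time"],s["tcp_pos"],s["ee_rot"],s["joints"],s["joint_velocities"].round(3))
print(proj(C,[594,51,75]),proj(C,[594,51,185]),proj(C,[544,51,15]))
```

```text
1.95 [470.12240799  51.53156419 250.9593782 ] [-1.21169482  1.21038602  1.21054947] [-0.58486734  0.01340525  0.39363696  2.00192082 -0.00378174  1.12864583
  1.38324095] [ 0.003 -0.001  0.006 -0.002  0.     0.     0.   ]
[321.95966073 350.36822278] [321.88023022 444.21807169] [322.10135829 273.69215786]
```

View pics/w1.png

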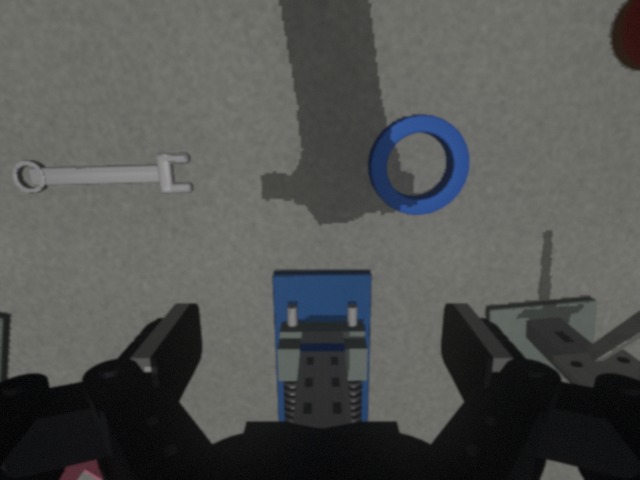

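The jig plate is in view, its near edge running from (273,271) to (370,271). The post is at (322,380), and the tape roll and spanner are clear. I'll zoom on the jig.

Run:
```python
from h import *
a=cv2.imread("pics/w1.png")
cv2.imwrite("pics/z2.png",cv2.resize(a[260:425,260:385],None,fx=4.8,fy=3.6*1.0,interpolation=cv2.INTER_CUBIC)[:600])
```

```text
(no output)
```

View pics/z2.png

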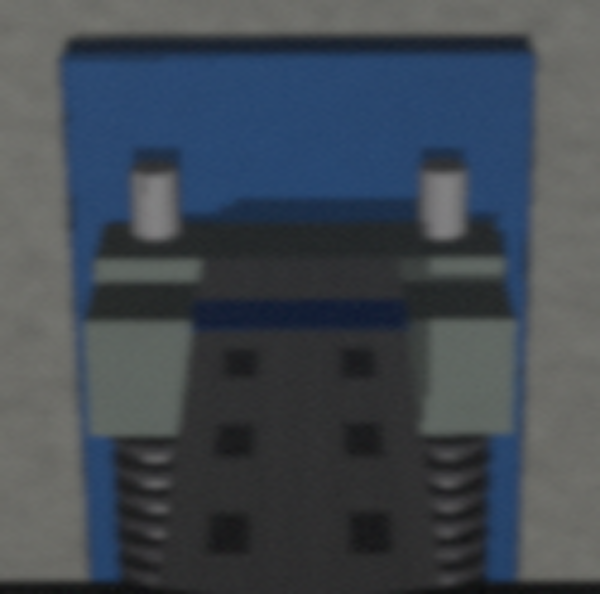

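Run:
```python
from h import *
d=np.load("w1.npz");C=(d["K"],d["R"],d["t"])
u=lambda x,y:(260+(x+.5)/4.8-.5,260+(y+.5)/3.6-.5)
print("plate z15",[onz(C,u(*p),15).round(1) for p in [(65,54),(533,52),(90,560),(522,560)]])
print("tape top z75",[onz(C,u(*p),75).round(1) for p in [(193,328),(408,328)]])
print("tape bottom?",[onz(C,u(*p),63).round(1) for p in [(193,301),(408,301)]])
# post edges at top of picture region, on plane x=594
o,dd=ray(C,u(160,575));print((o+dd*(594-o[0])/dd[0]).round(1))
o,dd=ray(C,u(437,575));print((o+dd*(594-o[0])/dd[0]).round(1))
W=[onz(C,(x,160),190) for x in(0,640)];print(W)
```

```text
plate z15 [array([545.1,   2.1,  15. ]), array([544.3,  99.4,  15. ]), array([711. ,   2.9,  15. ]), array([710.7, 102.7,  15. ])]
tape top z75 [array([594.4,  31.3,  75. ]), array([594.3,  71.1,  75. ])]
tape bottom? [array([593.9,  30.7,  63. ]), array([593.8,  71.7,  63. ])]
[594.   31.3 162.8]
[594.   70.5 162.6]
[array([ 418.95093356, -109.52877752,  190.        ]), array([418.33632   , 208.29781458, 190.        ])]
```

Post mark comes out at about (594.4, 51.2, 75). The measured face width is 39.8 mm and the plate 97–100 mm, which match the given sizes, and the jig yaw is about +0.01. Next I'll hover over the red bracket.

>>> {"api": "play_rows", "payload": {"offset": [[-0.9,-6,-37.2],[-0.9,-6,-37.2],[-0.9,-6,-37.2],[-0.9,-6,-37.2],[-0.9,-6,-37.2],[-0.9,-6,-37.2],[-0.9,-6,-37.2],[-0.9,-6,-37.2],[-0.9,-6,-37.2],[-0.9,-6,-37.2],[-0.9,-6,-37.2],[-0.9,-6,-37.2]], "twist": [[0.244,0,0],[0.244,0,0],[0.244,0,0],[0.244,0,0],[0.244,0,0],[0.244,0,0],[0.244,0,0],[0.244,0,0],[0.244,0,0],[0.244,0,0],[0.244,0,0],[0.244,0,0]], "claw": [1,1,1,1,1,1,1,1,1,1,1,1]}}

```text
time: 3.2
tcp_pos: [531.5, -318.2, 260.5]
ee_rot: [-1.031, 1.314, 1.032]
ft_force: [0.6, 0.6, -0.3]
finger_gap: 0.999
```

Run:
```python
from h import *
s=sense();C=cam("wrist",s);im=snapshot("wrist")[:,:,::-1];cv2.imwrite("pics/w2.png",im)
np.savez("w2.npz",K=C[0],R=C[1],t=C[2])
print(s["time"],s["tcp_pos"],s["ee_rot"],s["joints"],s["joint_velocities"].round(3))
```

```text
3.2 [ 531.49276473 -318.18390362  260.46279467] [-1.03122679  1.3137055   1.03159335] [-0.07304305  0.35389839  0.68594256  1.66878186 -0.23657243  1.20437846
  1.9997352 ] [-0.003 -0.004  0.005 -0.     0.001  0.     0.   ]
```

View pics/w2.png

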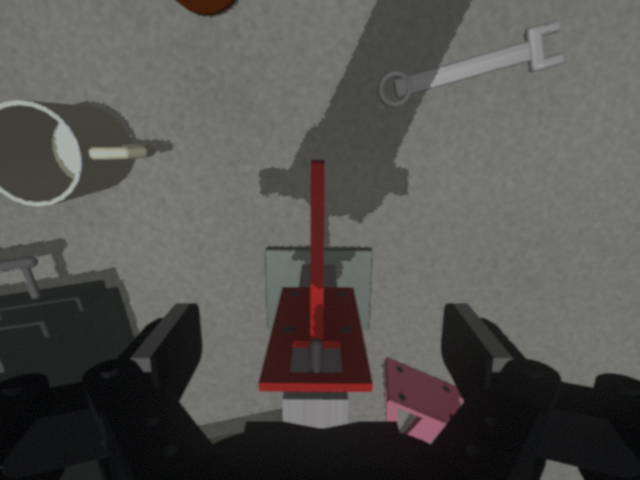

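The bracket lies almost along the image columns. The web tip is at (318,160) and the flange top edge at about row 388.

Run:
```python
from h import *
d=np.load("w2.npz");C=(d["K"],d["R"],d["t"])
im=cv2.imread("pics/w2.png").astype(int)
m=((im[:,:,2]>60)&(im[:,:,1]<35)&(im[:,:,0]<40))
for r in (158,160,161,162,164,180,200,220,240,260,280):
    x=np.where(m[r,290:350])[0]+290; print(r,x.min() if len(x) else None,x.max() if len(x) else None)
P=[]
for r in range(165,281,5):
    x=np.where(m[r,290:350])[0]+290
    if len(x)>5: P.append(onz(C,((x.min()+x.max())/2,r),174))
P=np.array(P);k=np.polyfit(P[:,0],P[:,1],1);print("yaw",np.arctan(k[0]),"y@530",np.polyval(k,530))
for r in (378,382,384,386,388,390,392,394):
    x=np.where(m[r,240:390])[0]+240;print(r,x.min() if len(x) else None,x.max() if len(x) else None, im[r,300],im[r,340])
print("tip",onz(C,(318.5,159.5),174))
for p in [(259.5,390.5),(372,390),(260,384.5),(371,384.5)]: print(p,onz(C,p,220))
cv2.imwrite("pics/z3.png",cv2.resize(im[280:420,245:390].astype(np.uint8),None,fx=4,fy=4,interpolation=cv2.INTER_CUBIC))
```

```text
158 None None
160 None None
161 None None
162 312 323
164 312 322
180 312 322
200 312 322
220 313 322
240 312 321
260 312 321
280 311 322
yaw -0.24701759335612192 y@530 -321.4159878201303
378 None None [21 22 53] [21 20 53]
382 261 370 [23 26 77] [20 23 62]
384 307 363 [ 35  38 130] [ 32  33 121]
386 None None [ 36  39 138] [ 34  37 136]
388 None None [ 36  40 138] [ 36  39 136]
390 None None [ 38  41 127] [ 36  39 134]
392 None None [48 47 69] [48 48 89]
394 None None [51 51 54] [53 52 54]
tip [ 482.8446325  -308.75281311  174.        ]
(259.5, 390.5) [ 588.27600778 -366.33863953  220.        ]
(372, 390) [ 601.98783432 -308.73514411  220.        ]
(260, 384.5) [ 584.83013224 -365.07305318  220.        ]
(371, 384.5) [ 598.59099386 -308.56200737  220.        ]
```

View pics/z3.png

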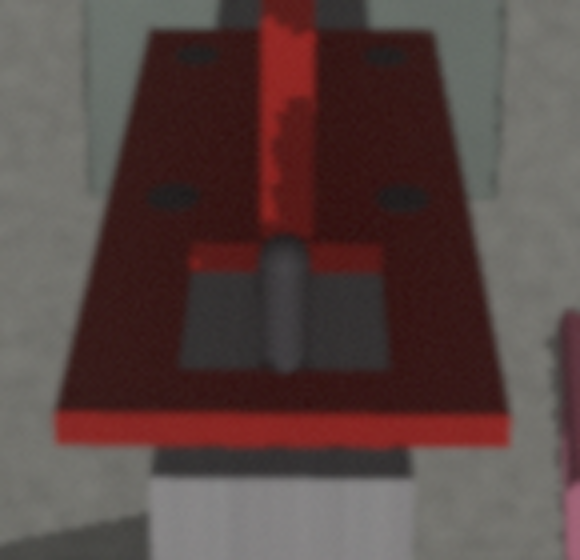

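Run:
```python
from h import *
d=np.load("w2.npz");C=(d["K"],d["R"],d["t"])
print([onz(C,p,86).round(1) for p in [(282.6,287.3),(353.6,287.3)]])
print([onz(C,p,220).round(1) for p in [(259.2,382.8),(371.6,382.5)]])
s=sense();M=R.from_rotvec(s["ee_rot"]).as_matrix();print(M.round(4))
a=-0.242;g=np.array([595.1,-337.5,145.3])-80*np.array([np.cos(a),np.sin(a),0])
x=np.array([0,0,-1.]);z=np.array([-np.sin(a),np.cos(a),0]);G=np.column_stack([x,np.cross(z,x),z])
print(g,M.T@(g-s["tcp_pos"])/10,R.from_matrix(M.T@G).as_rotvec())
```

```text
[array([ 585.2, -365.8,   86. ]), array([ 599.4, -307.6,   86. ])]
[array([ 583.7, -365.2,  220. ]), array([ 597.5, -308. ,  220. ])]
[[-7.000e-04 -9.715e-01  2.371e-01]
 [-6.000e-04  2.371e-01  9.715e-01]
 [-1.000e+00  5.000e-04 -7.000e-04]]
[ 517.43114982 -318.32841395  145.3       ] [11.52785643  1.35406123 -0.31033033] [ 0.00260522 -0.00074559 -0.00052061]
```

The flange is vertical to within 1.7 mm over 134 and 59–60 mm wide, matching the size given. Next is the descent and grip.

>>> {"api": "play_rows", "payload": {"offset": [[0,1.35,-0.31],[4,1.35,-0.31],[7,1.35,-0.31],[9.5,1.35,-0.31],[11.5,1.35,-0.31],[11.5,1.35,-0.31],[11.5,1.35,-0.31]], "twist": [[0.003,0,0],[0.003,0,0],[0.003,0,0],[0.003,0,0],[0.003,0,0],[0.003,0,0],[0.003,0,0]], "claw": [1,1,1,1,1,1,1]}}

```text
time: 3.95
tcp_pos: [517.8, -317.5, 145.9]
ee_rot: [-1.03, 1.314, 1.03]
ft_force: [0.4, -0.7, 0.2]
finger_gap: 1.0
```

Run:
```python
from h import *
s=sense();C=cam("wrist",s);im=snapshot("wrist")[:,:,::-1];cv2.imwrite("pics/w3.png",im)
np.savez("w3.npz",K=C[0],R=C[1],t=C[2])
print(s["time"],s["tcp_pos"],s["ee_rot"],s["ft_force"])
```

```text
3.95 [ 517.81380712 -317.52979078  145.86813003] [-1.0297753   1.31443959  1.03018497] [ 0.38686923 -0.69410327  0.23209396]
```

View pics/w3.png

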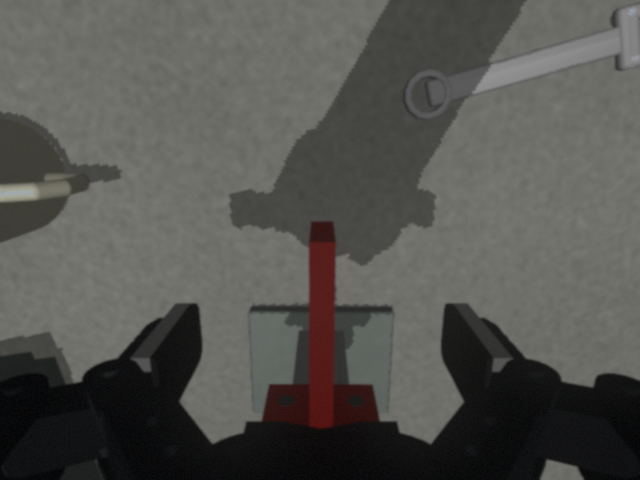

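The web at column 322 is centred between the pads. I'll close on it.

>>> {"api": "play_rows", "payload": {"offset": [[0,0,0],[0,0,0],[0,0,0],[0,0,0],[0,0,0],[0,0,0],[0,0,0],[0,0,0],[0,0,0],[0,0,0]], "twist": [[0,0,0],[0,0,0],[0,0,0],[0,0,0],[0,0,0],[0,0,0],[0,0,0],[0,0,0],[0,0,0],[0,0,0]], "claw": [-1,-1,-1,-1,-1,-1,-1,-1,-1,-1], "squeeze": 100}}

```text
time: 5.0
tcp_pos: [518.4, -318.2, 147.0]
ee_rot: [-1.031, 1.314, 1.028]
ft_force: [-0.9, 0.4, 2.9]
finger_gap: 0.073
```

>>> {"api": "play_rows", "payload": {"offset": [[-0.5,0,0],[-1,0,0],[-1.5,0,0],[-1.9,0,0],[-1.9,0,0],[-1.9,0,0]], "twist": [[0,0,0],[0,0,0],[0,0,0],[0,0,0],[0,0,0],[0,0,0]], "claw": [-1,-1,-1,-1,-1,-1]}}

```text
time: 5.6
tcp_pos: [518.4, -318.2, 166.0]
ee_rot: [-1.031, 1.313, 1.028]
ft_force: [-0.5, 0.5, -3.1]
finger_gap: 0.069
```

Run:
```python
from h import *
s=sense();im=snapshot("wrist")[:,:,::-1];cv2.imwrite("pics/w4.png",im)
b=snapshot("scene")[:,:,::-1]
cv2.imwrite("pics/s4.png",np.hstack([cv2.resize(im,(480,360)),cv2.resize(b[160:300,130:250],(308,360),interpolation=cv2.INTER_CUBIC)]))
print(s["time"],s["tcp_pos"],s["ee_rot"],s["ft_force"],s["finger_gap"])
```

```text
5.6 [ 518.39614493 -318.17709234  166.02893219] [-1.03089507  1.31346038  1.02815954] [-0.4817434   0.45913328 -3.08961728] 0.0692825778652274
```

View pics/s4.png

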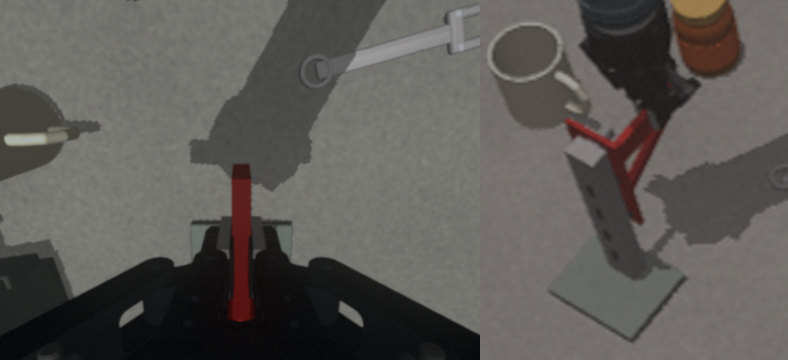

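Lifted 19 mm, and −3.1 N at the wrist is the bracket's weight, so it hangs free of the peg. Next I'll draw it off.

>>> {"api": "play_rows", "payload": {"offset": [[-1.9,1,0],[-1.9,2.2,0],[-1.9,3.5,0],[-1.9,5,0],[-1.9,6.2,0],[-1.9,6.2,0],[-5,6.2,0],[-9,6.2,0],[-11,6.2,0],[-11,6.2,0],[-11,6.2,0]], "twist": [[0,0,0],[0,0,0],[0,0,0],[0,0,0],[0,0,0],[0,0,0],[0,0,0],[0,0,0],[0,0,0],[0,0,0],[0,0,0]], "claw": [-1,-1,-1,-1,-1,-1,-1,-1,-1,-1,-1]}}

```text
time: 6.8
tcp_pos: [458.1, -302.9, 275.3]
ee_rot: [-1.031, 1.313, 1.029]
ft_force: [-0.9, 0.6, -3.9]
finger_gap: 0.07
```

Run:
```python
from h import *
s=sense();im=snapshot("wrist")[:,:,::-1];cv2.imwrite("pics/w5.png",im)
b=snapshot("scene")[:,:,::-1];cv2.imwrite("pics/s5.png",b)
cv2.imwrite("pics/s5c.png",np.hstack([cv2.resize(im,(480,360)),cv2.resize(b[120:300,130:284],(308,360),interpolation=cv2.INTER_CUBIC)]))
print(s["time"],s["tcp_pos"],s["ee_rot"],s["ft_force"],s["finger_gap"])
M=R.from_rotvec(s["ee_rot"]).as_matrix();print(M.round(4))
```

```text
6.8 [ 458.09875603 -302.90889406  275.29388315] [-1.03070478  1.31303927  1.0286785 ] [-0.92509056  0.6429859  -3.85620166] 0.06952647961567401
[[ 1.200e-03 -9.711e-01  2.388e-01]
 [-6.000e-04  2.388e-01  9.711e-01]
 [-1.000e+00 -1.300e-03 -3.000e-04]]
```

View pics/s5c.png

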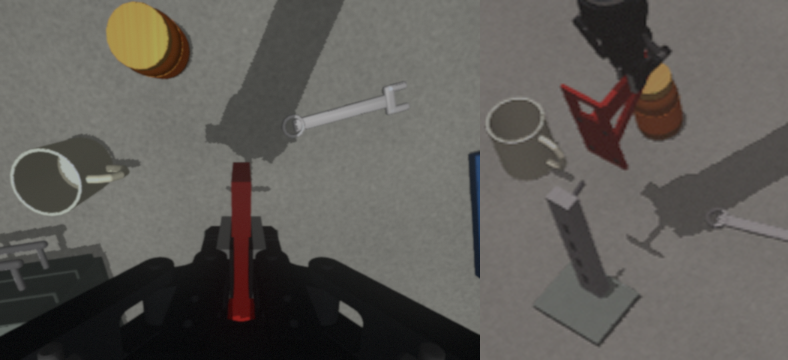

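The red bracket is off the peg and free; the tip is at about (321,217) in the full-size wrist picture. I'll check its pose in the hand against where the tip should project.

Run:
```python
from h import *
c=calibration("wrist");K,_,_=cam("wrist");T=np.linalg.inv(c["T_tool_cam"])
def pt(f,l,z): # bracket coords-> tool, origin fwd 79.1, 61 below TCP
    X=np.array([61.0-z, -(79.1+f), l]); q=K@(T[:3,:3]@X+T[:3,3]); return (q[:2]/q[2]).round(1)
print("tip top",pt(-115,-4,88),pt(-115,4,88),"tip bottom",pt(-115,-4,70),pt(-115,4,60))
for n in("w4","w5"):
    im=cv2.imread(f"pics/{n}.png");print(n)
    g=im.astype(int)
    for r in range(212,246,2): print(r,g[r,321],end=" ")
    x=np.where((g[280,:,2]>60)&(g[280,:,1]<40))[0];print("\ncols280",x.min(),x.max())
    cv2.imwrite(f"pics/{n}z.png",cv2.resize(im[200:300,280:365],None,fx=5,fy=5,interpolation=cv2.INTER_CUBIC))
```

```text
tip top [310.4 236.3] [337.3 236.3] tip bottom [311.8 222.4] [334.4 216.1]
w4
212 [76 80 80] 214 [76 79 79] 216 [76 79 79] 218 [51 55 66] 220 [24 24 54] 222 [24 25 53] 224 [26 26 54] 226 [23 25 54] 228 [21 24 50] 230 [23 24 52] 232 [24 24 54] 234 [24 24 54] 236 [26 27 55] 238 [24 27 66] 240 [26 28 88] 242 [29 31 91] 244 [27 31 90] 
cols280 311 332
w5
212 [114 120 120] 214 [112 117 117] 216 [67 70 80] 218 [28 29 57] 220 [26 28 56] 222 [25 28 56] 224 [25 27 55] 226 [26 27 56] 228 [27 29 56] 230 [26 28 56] 232 [31 32 58] 234 [26 26 56] 236 [31 31 58] 238 [28 30 57] 240 [29 31 57] 242 [29 32 70] 244 [31 34 88] 
cols280 310 332
```

View pics/w5z.png

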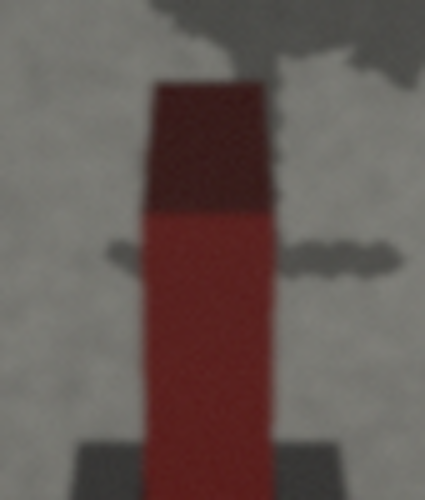

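Run:
```python
from h import *
c=calibration("wrist");K,_,_=cam("wrist");T=np.linalg.inv(c["T_tool_cam"])
def row(f,z,th,df=0,dz=0):
    # pivot at hold point: tool x=-18.7,y=0 ; bracket rel coords
    F=79.1+f; Z=z-61.0; pz=18.7
    F2=F*np.cos(th)+(Z-pz)*np.sin(th)+df; Z2=pz-F*np.sin(th)+(Z-pz)*np.cos(th)+dz  # th>0: flange down
    X=np.array([-Z2,-F2,0]);q=K@(T[:3,:3]@X+T[:3,3]);return q[1]/q[2]
for d in range(0,8): 
    th=np.radians(d);print(d,[round(row(-115,z,th),1) for z in(88,60)], 'len',round(row(-115,88,th)-row(-115,60,th),1))
```

```text
0 [np.float64(236.3), np.float64(216.1)] len 20.2
1 [np.float64(237.3), np.float64(215.5)] len 21.8
2 [np.float64(238.4), np.float64(215.0)] len 23.4
3 [np.float64(239.6), np.float64(214.5)] len 25.0
4 [np.float64(240.7), np.float64(214.1)] len 26.7
5 [np.float64(242.0), np.float64(213.6)] len 28.3
6 [np.float64(243.2), np.float64(213.3)] len 30.0
7 [np.float64(244.5), np.float64(212.9)] len 31.6
```

The web's end face is now 26.5 px tall, where upright would give 20.2. So the flange end sagged about 4° in the pads during the quick lift. I'll raise the grip to 120 N, travel smoothly, then level it by pitching the tool.

>>> {"api": "play_rows", "payload": {"offset": [[0,0.07,0.27],[0,0.26,1.03],[0,0.58,2.3],[0,1.02,4.01],[0,1.56,6.13],[0,2.18,8.57],[0,2.87,11.27],[0,3.61,14.15],[0,4.37,17.13],[0,5.12,20.11],[0,5.86,22.99],[0,6.55,25.7],[0,7.17,28.13],[0,7.71,30.25],[0,8.15,31.96],[0,8.47,33.23],[0,8.66,33.99],[0,8.73,34.26],[0,8.73,34.26],[0,8.73,34.26]], "twist": [[-0.002,0,0],[-0.008,0,0],[-0.017,0,0],[-0.029,0,0],[-0.045,0,0],[-0.063,0,0],[-0.083,0,0],[-0.104,0,0],[-0.126,0,0],[-0.147,0,0],[-0.168,0,0],[-0.188,0,0],[-0.206,0,0],[-0.222,0,0],[-0.234,0,0],[-0.243,0,0],[-0.249,0,0],[-0.251,0,0],[-0.251,0,0],[-0.251,0,0]], "claw": [-1,-1,-1,-1,-1,-1,-1,-1,-1,-1,-1,-1,-1,-1,-1,-1,-1,-1,-1,-1], "squeeze": 120}}

```text
time: 8.9
tcp_pos: [454.1, 50.2, 273.8]
ee_rot: [-1.214, 1.207, 1.217]
ft_force: [0.2, -0.4, -3.4]
finger_gap: 0.069
```

```bash
cat > tip.py <<'E'
from h import *
import sys
n=sys.argv[1]
s=sense();im=snapshot("wrist")[:,:,::-1].copy();cv2.imwrite(f"pics/{n}.png",im)
print(s["time"],s["tcp_pos"],s["ee_rot"],s["ft_force"],s["wrist_torque"],s["finger_gap"])
M=R.from_rotvec(s["ee_rot"]).as_matrix();print(M.round(4))
v=im[150:275,314:328].mean(1)
for r in range(60,105):print(150+r,v[r].round().astype(int),end=";")
cv2.imwrite(f"pics/{n}z.png",cv2.resize(im[200:300,280:365],None,fx=5,fy=5,interpolation=cv2.INTER_CUBIC))
E
python3 tip.py w6
```

```text
8.9 [454.08270235  50.15343897 273.78135754] [-1.213635    1.20730092  1.21709543] [ 0.20765995 -0.36090574 -3.41934604] [-0.02762535  0.15996144 -0.02043182] 0.06926999161845351
[[-2.7e-03 -1.0e+00 -7.9e-03]
 [ 2.0e-04 -7.9e-03  1.0e+00]
 [-1.0e+00  2.7e-03  2.0e-04]]
210 [74 77 77];211 [75 78 78];212 [75 78 78];213 [75 78 78];214 [75 78 78];215 [69 71 76];216 [49 51 66];217 [31 32 58];218 [26 27 56];219 [26 27 56];220 [26 27 56];221 [26 27 56];222 [26 27 56];223 [26 27 56];224 [26 27 56];225 [26 27 56];226 [25 27 56];227 [26 27 56];228 [26 28 56];229 [26 28 56];230 [26 27 56];231 [26 27 56];232 [25 27 55];233 [26 27 56];234 [26 28 56];235 [26 28 56];236 [26 27 56];237 [26 28 57];238 [26 27 56];239 [26 27 56];240 [26 27 57];241 [27 28 60];242 [28 29 70];243 [29 31 82];244 [30 32 89];245 [30 32 90];246 [31 32 90];247 [32 33 91];248 [31 32 90];249 [31 32 90];250 [30 32 90];251 [30 32 90];252 [31 32 90];253 [30 32 90];254 [30 32 90];
```

View pics/w6.png

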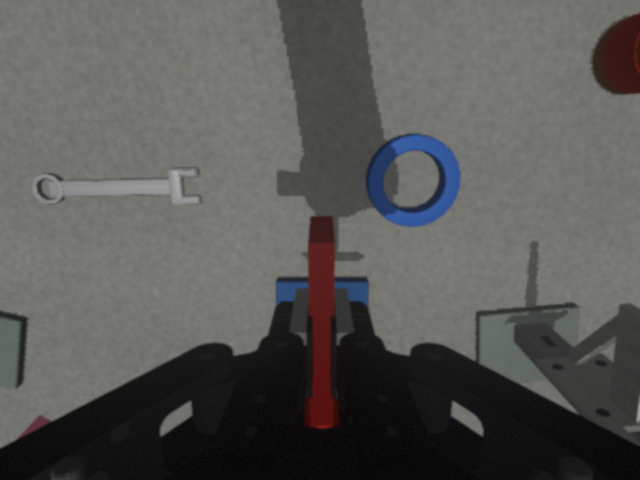

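Still 26.3 px, i.e. 3.75°, so it isn't creeping; the pivot is the pad centre. I'll pitch the tool up 0.068 and lower it in front of the post.

>>> {"api": "play_rows", "payload": {"offset": [[0.18,0,0],[0.7,-0.01,0],[1.5,-0.02,0],[2.6,-0.03,0],[3.9,-0.05,0],[5.4,-0.07,0],[6.9,-0.08,0],[8.4,-0.1,0],[9.9,-0.12,0],[11.2,-0.14,0.01],[12.3,-0.15,0.01],[13.1,-0.16,0.01],[13.6,-0.17,0.01],[13.8,-0.17,0.01],[13.82,-0.17,0.01],[13.82,-0.17,0.01]], "twist": [[0,0,-0.003],[0,0,-0.008],[0,0,-0.014],[0,0,-0.02],[0,0,-0.027],[0,0,-0.034],[0,0,-0.041],[0,0,-0.048],[-0.001,0,-0.054],[-0.001,0,-0.06],[-0.002,0,-0.064],[-0.002,0,-0.067],[-0.002,0,-0.068],[-0.002,0,-0.068],[-0.002,0,-0.068],[-0.002,0,-0.068]], "claw": [-1,-1,-1,-1,-1,-1,-1,-1,-1,-1,-1,-1,-1,-1,-1,-1]}}

```text
time: 10.55
tcp_pos: [455.9, 50.4, 136.0]
ee_rot: [-1.246, 1.155, 1.168]
ft_force: [-0.1, 0.1, -2.3]
finger_gap: 0.061
```

```bash
python3 tip.py w7
python3 - <<'E'
import cv2
from h import *
b=snapshot("scene")[:,:,::-1];cv2.imwrite("pics/s7.png",b);t=snapshot("top")[:,:,::-1];cv2.imwrite("pics/t7.png",t)
z=lambda i,x,y:cv2.resize(i[y:y+110,x:x+110],(390,390),interpolation=cv2.INTER_CUBIC)
cv2.imwrite("pics/z7.png",np.hstack([z(b,275,210),z(t,245,170)]))
E
```

```text
10.55 [455.93884439  50.40048256 136.03693031] [-1.24637307  1.15497104  1.16765611] [-0.09577989  0.13536015 -2.34030969] [-0.001468    0.30902333  0.00423209] 0.061077328655207326
[[ 6.630e-02 -9.978e-01 -9.800e-03]
 [ 1.100e-03 -9.700e-03  1.000e+00]
 [-9.978e-01 -6.630e-02  5.000e-04]]
210 [75 78 79];211 [76 79 79];212 [75 78 79];213 [75 79 79];214 [74 77 78];215 [66 69 74];216 [47 49 65];217 [30 32 60];218 [25 27 58];219 [25 27 58];220 [25 26 58];221 [26 28 58];222 [25 26 58];223 [26 28 58];224 [26 26 58];225 [26 27 58];226 [26 28 58];227 [25 27 58];228 [26 27 58];229 [26 27 58];230 [26 28 58];231 [26 27 58];232 [26 27 58];233 [26 27 58];234 [26 27 58];235 [26 29 59];236 [26 28 58];237 [26 28 59];238 [26 28 59];239 [27 28 59];240 [27 28 60];241 [27 29 65];242 [30 31 78];243 [31 32 90];244 [31 33 95];245 [32 34 96];246 [32 34 96];247 [32 34 97];248 [31 34 96];249 [32 34 96];250 [32 34 96];251 [32 34 96];252 [32 34 96];253 [32 34 96];254 [32 34 96];
```

View pics/z7.png

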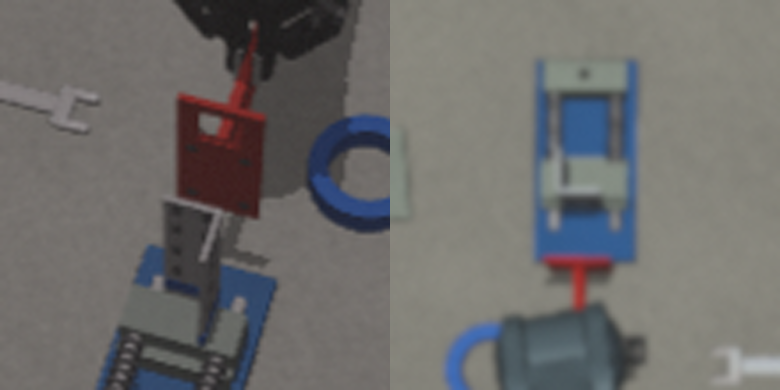

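View pics/w7.png

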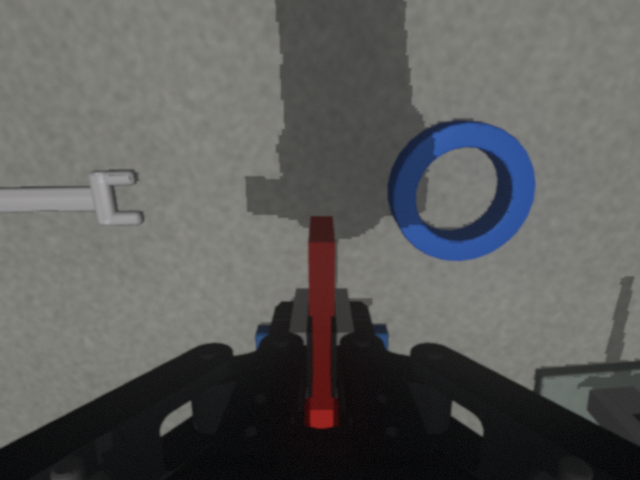

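The scene view shows the flange upright in front of the post, and the top view shows it centred on the jig. I'll check corner heights using scene rays.

Run:
```python
from h import *
b=cv2.imread("pics/s7.png");cv2.imwrite("pics/z8.png",cv2.resize(b[230:305,310:370],None,fx=8,fy=8,interpolation=cv2.INTER_CUBIC))
```

```text
(no output)
```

View pics/z8.png

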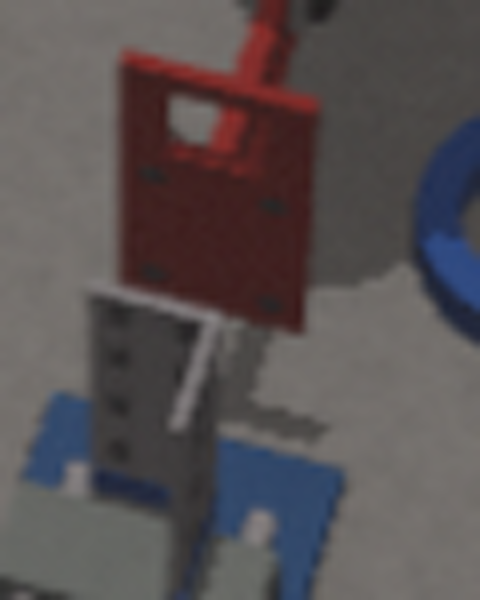

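Run:
```python
from h import *
C=cam("scene");u=lambda x,y:(310+(x+.5)/8-.5,230+(y+.5)/8-.5)
def onx(p,x0):
    o,d=ray(C,u(*p));return (o+d*(x0-o[0])/d[0]).round(1)
for p in [(122,67),(317,112),(302,331)]:print(onx(p,534.4))
for p in [(90,284),(224,315)]:print("post top z185",onx(p,594.4), onz(C,u(*p),185).round(1))
```

```text
[534.4  21.4 203.6]
[534.4  81.2 207.9]
[534.4  80.8  76.9]
post top z185 [594.4  30.8 179.7] [597.3  31.7 185. ]
post top z185 [594.4  71.7 183.5] [595.2  71.9 185. ]
```

Height corrected against the post top is about 209, as expected, and the centre is at y = 51.3. I'll advance 55 mm to just short of contact.

>>> {"api": "play_rows", "payload": {"offset": [[0.02,-0.2,0],[0.05,-0.6,0],[0.1,-1.2,-0.01],[0.15,-2,-0.02],[0.21,-2.8,-0.02],[0.27,-3.6,-0.03],[0.32,-4.3,-0.03],[0.36,-4.9,-0.04],[0.38,-5.3,-0.04],[0.39,-5.49,-0.04],[0.39,-5.49,-0.04]], "twist": [[0,0,0],[0,0,0],[0,0,0],[0,0,0],[0,0,0],[0,0,0],[0,0,0],[0,0,0],[0,0,0],[0,0,0],[0,0,0]], "claw": [-1,-1,-1,-1,-1,-1,-1,-1,-1,-1,-1]}}

```text
time: 11.8
tcp_pos: [511.1, 50.5, 135.8]
ee_rot: [-1.246, 1.155, 1.168]
ft_force: [0.3, 0.1, -2.6]
finger_gap: 0.07
```

```bash
python3 tip.py w9|head -2
python3 - <<'E'
from h import *
s=sense();print(s["wrist_torque"],(R.from_rotvec(s["ee_rot"]).as_matrix()).round(4))
b=snapshot("scene")[:,:,::-1];cv2.imwrite("pics/s9.png",b);cv2.imwrite("pics/z9.png",cv2.resize(b[230:330,300:370],None,fx=6,fy=6,interpolation=cv2.INTER_CUBIC))
E
```

```text
11.8 [511.09343634  50.52470639 135.82469096] [-1.24626136  1.15497478  1.16760457] [ 0.28066064  0.08305694 -2.64559897] [0.04102905 0.30499228 0.01052844] 0.06977449411114887
[[ 6.630e-02 -9.978e-01 -9.700e-03]
[-0.0256444   0.21810874 -0.01673174] [[ 6.580e-02 -9.978e-01 -9.700e-03]
 [ 1.200e-03 -9.600e-03  1.000e+00]
 [-9.978e-01 -6.580e-02  5.000e-04]]
```

View pics/z9.png

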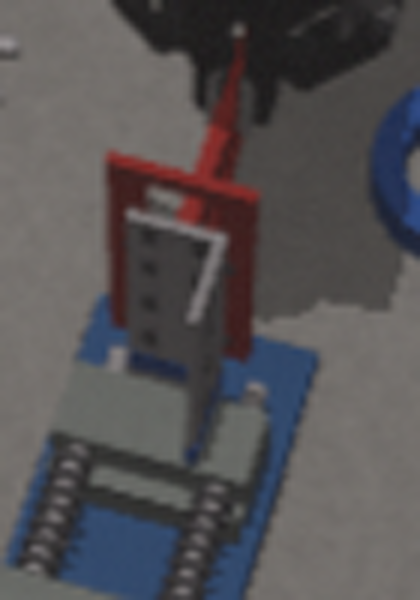

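View pics/w9.png

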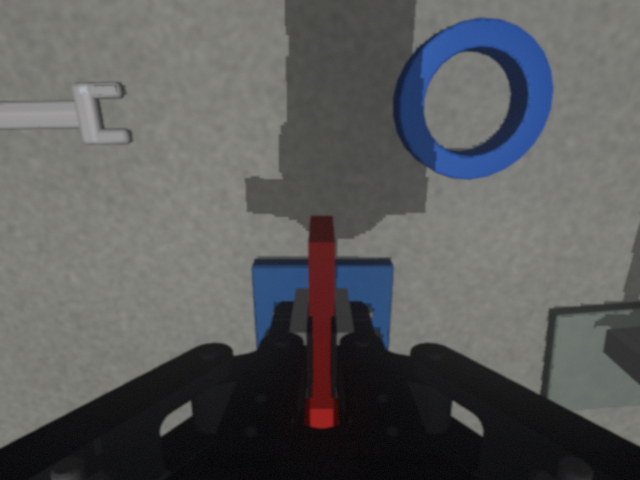

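Almost touching, and the force along x is still about 0. I'll push in small steps and read the force.

>>> {"api": "play_rows", "payload": {"offset": [[0.01,-0.2,0],[0.02,-0.4,0],[0.04,-0.6,-0.01],[0.05,-0.8,-0.01],[0.07,-1,-0.01],[0.07,-1,-0.01]], "twist": [[0,0,0],[0,0,0],[0,0,0],[0,0,0],[0,0,0],[0,0,0]], "claw": [-1,-1,-1,-1,-1,-1]}}

```text
time: 12.5
tcp_pos: [520.1, 50.6, 135.5]
ee_rot: [-1.246, 1.156, 1.169]
ft_force: [-3.4, 0.1, -0.5]
finger_gap: 0.067
```

```bash
python3 tip.py w10
```

```text
12.5 [520.14823324  50.57588952 135.49040554] [-1.24550282  1.15627177  1.16914284] [-3.44174646  0.14483526 -0.53775523] [-0.00157921  0.66746707  0.02049968] 0.06724384025955514
[[ 6.440e-02 -9.979e-01 -9.800e-03]
 [ 1.200e-03 -9.800e-03  1.000e+00]
 [-9.979e-01 -6.440e-02  6.000e-04]]
210 [75 78 78];211 [76 79 79];212 [76 79 79];213 [77 80 80];214 [76 79 79];215 [68 70 75];216 [48 49 65];217 [29 30 58];218 [25 25 56];219 [24 25 57];220 [25 24 57];221 [24 24 56];222 [24 24 56];223 [25 24 56];224 [25 25 56];225 [25 25 56];226 [24 24 56];227 [24 24 56];228 [25 25 56];229 [25 24 56];230 [25 24 56];231 [25 24 56];232 [26 25 56];233 [26 25 56];234 [25 24 56];235 [26 24 56];236 [25 24 56];237 [26 25 56];238 [26 25 56];239 [26 24 56];240 [26 24 58];241 [27 26 69];242 [30 29 85];243 [31 30 94];244 [32 31 95];245 [31 30 95];246 [31 30 95];247 [31 30 95];248 [31 30 95];249 [31 29 95];250 [32 30 95];251 [32 30 95];252 [31 30 95];253 [31 29 94];254 [31 29 94];
```

>>> {"api": "play_rows", "payload": {"offset": [[0.01,-0.2,0],[0.03,-0.4,0],[0.04,-0.6,0],[0.05,-0.8,0],[0.06,-1,0],[0.08,-1.2,0],[0.08,-1.2,0],[0.08,-1.2,0]], "twist": [[0,0,-0.001],[0,0,-0.002],[0,0,-0.002],[0,0,-0.003],[0,0,-0.004],[0,0,-0.004],[0,0,-0.004],[0,0,-0.004]], "claw": [-1,-1,-1,-1,-1,-1,-1,-1]}}

```text
time: 13.35
tcp_pos: [528.8, 50.6, 134.6]
ee_rot: [-1.244, 1.159, 1.172]
ft_force: [-10.0, 0.4, 3.9]
finger_gap: 0.069
```

```bash
python3 tip.py w11
python3 - <<'E'
from h import *
b=snapshot("scene")[:,:,::-1];cv2.imwrite("pics/s11.png",b);cv2.imwrite("pics/z11.png",cv2.resize(b[230:330,300:370],None,fx=6,fy=6,interpolation=cv2.INTER_CUBIC))
E
```

```text
13.35 [528.7972679   50.62056766 134.63660173] [-1.2439828   1.15893121  1.17172794] [-9.98525723  0.37972402  3.87587233] [0.03900157 1.8003526  0.03349656] 0.0693536441504978
[[ 6.090e-02 -9.981e-01 -9.800e-03]
 [ 1.100e-03 -9.800e-03  1.000e+00]
 [-9.981e-01 -6.090e-02  5.000e-04]]
210 [77 80 80];211 [76 79 80];212 [76 78 78];213 [76 79 79];214 [74 77 78];215 [66 68 73];216 [46 48 63];217 [29 29 57];218 [24 24 56];219 [25 24 56];220 [24 24 56];221 [25 24 56];222 [24 24 56];223 [25 24 56];224 [24 23 55];225 [24 23 55];226 [24 23 55];227 [24 23 55];228 [25 24 55];229 [24 23 55];230 [25 23 55];231 [25 23 55];232 [25 23 55];233 [25 23 55];234 [26 24 55];235 [25 22 55];236 [26 23 56];237 [25 22 55];238 [26 24 55];239 [26 23 56];240 [26 23 60];241 [28 25 72];242 [30 28 87];243 [31 30 94];244 [31 29 95];245 [32 30 95];246 [31 29 95];247 [31 28 94];248 [31 29 94];249 [32 29 94];250 [32 29 94];251 [32 29 94];252 [32 29 94];253 [32 28 94];254 [31 28 94];
```

View pics/z11.png

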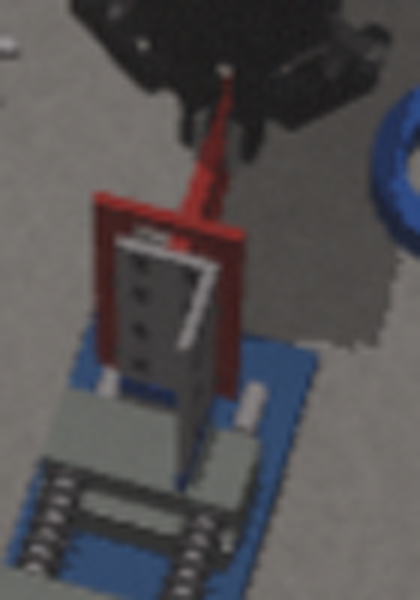

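View pics/w11.png

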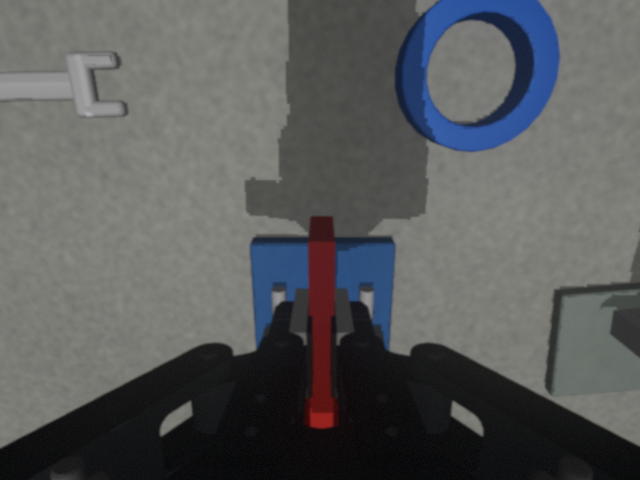

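The push is at 10 N, but the arm's give is carrying the tool about 1 mm low and the post is holding it up (Fz +3.9). I'll raise it and push a little more.

>>> {"api": "play_rows", "payload": {"offset": [[-0.08,-0.08,0],[-0.16,-0.17,0],[-0.24,-0.26,0],[-0.24,-0.26,0],[-0.24,-0.26,0]], "twist": [[0,0,0],[0,0,0],[0,0,0],[0,0,0],[0,0,0]], "claw": [-1,-1,-1,-1,-1]}}

```text
time: 13.95
tcp_pos: [527.0, 50.5, 135.3]
ee_rot: [-1.24, 1.166, 1.179]
ft_force: [-9.0, 0.3, -0.6]
finger_gap: 0.067
```

```bash
python3 tip.py w12|grep -v '^210'
python3 - <<'E'
from h import *
for n in("w11","w12"):
  im=cv2.imread(f"pics/{n}.png").astype(float);v=im[200:260,314:328,2].mean(1)
  g=np.gradient(v);print(n,200+np.argmin(g[5:25])+5,200+np.argmax(g[30:55])+30,v[38:46].round(),v[13:20].round())
E
```

```text
13.95 [526.95516461  50.5243156  135.30708372] [-1.24044244  1.16603752  1.1785847 ] [-8.99220979  0.34786388 -0.55651303] [ 0.03875659  1.61004274 -0.00621189] 0.06678646341064237
[[ 5.160e-02 -9.986e-01 -1.020e-02]
 [ 5.000e-04 -1.010e-02  9.999e-01]
 [-9.987e-01 -5.160e-02  0.000e+00]]
w11 216 241 [55. 56. 60. 72. 87. 94. 95. 95.] [79. 78. 73. 63. 57. 56. 56.]
w12 216 241 [55. 55. 60. 72. 86. 93. 95. 95.] [80. 79. 74. 64. 58. 56. 56.]
```

>>> {"api": "play_rows", "payload": {"offset": [[-0.04,-0.2,0],[-0.09,-0.4,0],[-0.13,-0.57,0],[-0.17,-0.74,0],[-0.2,-0.88,0],[-0.22,-0.96,0],[-0.22,-0.96,0],[-0.22,-0.96,0],[-0.22,-0.96,0]], "twist": [[0,0,-0.004],[0,0,-0.008],[0,0,-0.012],[0,0,-0.015],[0,0,-0.018],[0,0,-0.019],[0,0,-0.019],[0,0,-0.019],[0,0,-0.019]], "claw": [-1,-1,-1,-1,-1,-1,-1,-1,-1]}}

```text
time: 14.9
tcp_pos: [529.6, 50.5, 134.7]
ee_rot: [-1.243, 1.163, 1.175]
ft_force: [-11.8, 0.3, -2.2]
finger_gap: 0.066
```

```bash
python3 tip.py w13|grep -v '^210'
python3 - <<'E'
from h import *
for n in("w5","w11","w13"):
  im=cv2.imread(f"pics/{n}.png").astype(float);v=im[200:260,314:328,2].mean(1)
  print(n,v[38:46].round(),v[13:20].round())
b=snapshot("scene")[:,:,::-1];cv2.imwrite("pics/s13.png",b);cv2.imwrite("pics/z13.png",cv2.resize(b[235:335,300:375],None,fx=6,fy=6,interpolation=cv2.INTER_CUBIC))
E
```

```text
14.9 [529.64282787  50.47359252 134.67406746] [-1.24326991  1.16345711  1.17533796] [-11.79584244   0.30526294  -2.22807053] [0.09750013 2.1142786  0.0536057 ] 0.06618797668016438
[[ 5.580e-02 -9.984e-01 -1.050e-02]
 [-4.000e-04 -1.050e-02  9.999e-01]
 [-9.984e-01 -5.580e-02 -9.000e-04]]
w5 [56. 57. 57. 61. 70. 83. 89. 90.] [112. 112. 103.  79.  61.  57.  56.]
w11 [55. 56. 60. 72. 87. 94. 95. 95.] [79. 78. 73. 63. 57. 56. 56.]
w13 [55. 56. 60. 72. 86. 93. 95. 95.] [78. 76. 71. 62. 57. 56. 56.]
```

View pics/z13.png

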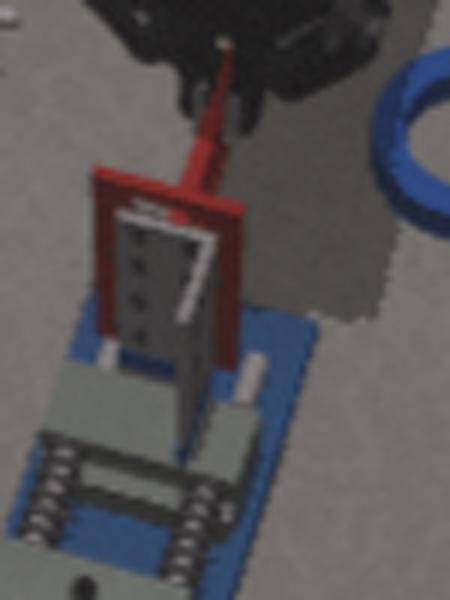

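Fx is −11.8 N. I'll check the lower edge by how far the flange stands above the post top (should be 24 mm) and how evenly it overhangs each side.

Run:
```python
from h import *
b=cv2.imread("pics/s13.png");cv2.imwrite("pics/z14.png",cv2.resize(b[258:304,310:345],None,fx=13,fy=13,interpolation=cv2.INTER_CUBIC))
```

```text
(no output)
```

View pics/z14.png

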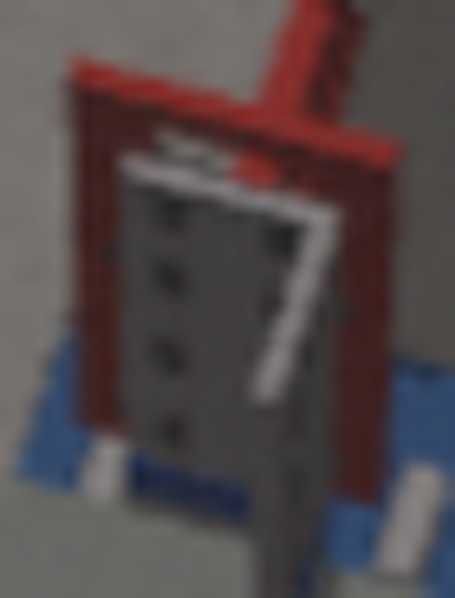

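Run:
```python
from h import *
C=cam("scene");u=lambda x,y:(310+(x+.5)/13-.5,258+(y+.5)/13-.5)
def onx(p,x0):
    o,d=ray(C,u(*p));return (o+d*(x0-o[0])/d[0]).round(1)
X=608.6
for n,p,x in [("fTL",(72,86),X),("fTR",(400,166),X),("fBL",(82,428),X),("fBR",(378,505),X),("pL",(122,158),X),("pR",(343,208),X),("tapeL",(138,458),X+3),("tapeR",(247,488),X+3)]:print(n,onx(p,x))
```

```text
fTL [608.6  21.6 202.7]
fTR [608.6  82.2 206.9]
fBL [608.6  21.8  71.9]
fBR [608.6  80.8  75.2]
pL [608.6  30.8 181.7]
pR [608.6  72.1 186.1]
tapeL [611.6  34.   72.2]
tapeR [611.6  55.7  72.8]
```

By geometry and by the picture the lower edge is about 1 mm low (≈74). I'd rather not drag it up against friction, so I'll back off, correct in free air, and press again while compensating for the arm's give.

>>> {"api": "play_rows", "payload": {"offset": [[-0.03,0.4,0],[-0.06,0.8,0],[-0.09,1.3,0.01],[-0.11,1.8,0.02],[-0.12,2.2,0.02],[-0.12,2.2,0.02],[-0.12,2.2,0.02]], "twist": [[0,0,0],[0,0,0],[0,0,0],[0,0,0],[0,0,0],[0,0,0],[0,0,0]], "claw": [-1,-1,-1,-1,-1,-1,-1]}}

```text
time: 15.7
tcp_pos: [508.3, 50.5, 135.1]
ee_rot: [-1.244, 1.162, 1.174]
ft_force: [1.0, 0.2, -3.0]
finger_gap: 0.064
```

```bash
python3 tip.py w15
python3 - <<'E'
from h import *
C=cam("scene");b=snapshot("scene")[:,:,::-1];cv2.imwrite("pics/s15.png",b)
cv2.imwrite("pics/z15.png",cv2.resize(b[245:304,305:350],None,fx=10,fy=10,interpolation=cv2.INTER_CUBIC))
E
```

```text
15.7 [508.25984646  50.48067963 135.07175873] [-1.2437863   1.16207217  1.17423346] [ 1.007542    0.18519402 -3.00416184] [-0.10164487  0.2438037  -0.00128199] 0.0635714829801423
[[ 5.740e-02 -9.983e-01 -1.050e-02]
 [-1.000e-04 -1.050e-02  9.999e-01]
 [-9.984e-01 -5.740e-02 -7.000e-04]]
210 [76 80 80];211 [77 80 80];212 [77 80 80];213 [77 80 80];214 [73 76 79];215 [60 63 73];216 [42 44 65];217 [28 29 59];218 [24 26 58];219 [25 26 58];220 [25 25 58];221 [24 25 57];222 [25 26 58];223 [25 25 57];224 [24 25 57];225 [25 26 58];226 [24 25 57];227 [26 27 58];228 [24 25 57];229 [24 25 56];230 [25 26 57];231 [25 26 57];232 [26 26 58];233 [25 26 58];234 [25 26 57];235 [25 25 57];236 [25 25 57];237 [25 25 57];238 [25 26 58];239 [25 25 57];240 [25 26 58];241 [26 26 64];242 [28 28 77];243 [30 30 89];244 [31 32 95];245 [31 31 96];246 [32 32 96];247 [30 31 96];248 [31 31 96];249 [30 31 95];250 [31 32 96];251 [31 31 96];252 [30 31 95];253 [32 32 96];254 [31 31 95];
```

View pics/z15.png

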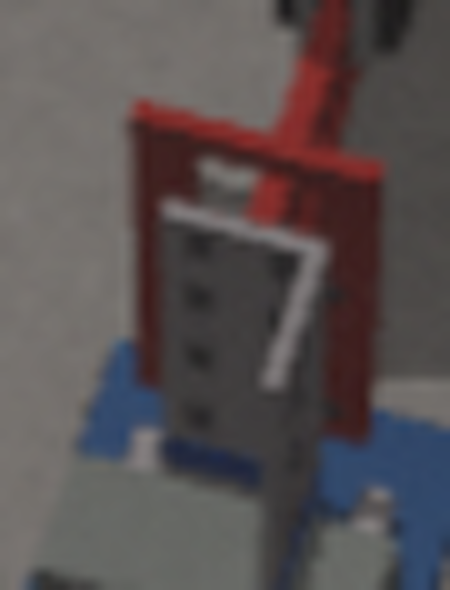

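>>> {"api": "play_rows", "payload": {"offset": [[-0.02,-0.3,0],[-0.05,-0.6,0],[-0.04,-0.75,0],[-0.06,-1.05,0],[-0.09,-1.36,0],[-0.12,-1.66,0],[-0.15,-1.96,0],[-0.18,-2.26,0],[-0.2,-2.57,0],[-0.23,-2.82,0],[-0.24,-2.96,0],[-0.24,-2.96,0],[-0.24,-2.96,0],[-0.24,-2.96,0]], "twist": [[0,0,-0.003],[0,0,-0.006],[0,0,-0.006],[0,0,-0.008],[0,0,-0.01],[0,0,-0.012],[0,0,-0.014],[0,0,-0.016],[0,0,-0.018],[0,0,-0.019],[0,0,-0.02],[0,0,-0.02],[0,0,-0.02],[0,0,-0.02]], "claw": [-1,-1,-1,-1,-1,-1,-1,-1,-1,-1,-1,-1,-1,-1]}}

```text
time: 17.2
tcp_pos: [530.6, 50.7, 135.8]
ee_rot: [-1.246, 1.16, 1.171]
ft_force: [-10.5, 0.1, -1.1]
finger_gap: 0.068
```

```bash
python3 tip.py w16
python3 - <<'E'
from h import *
b=snapshot("scene")[:,:,::-1];cv2.imwrite("pics/s16.png",b);print(sense()["ft_force"],sense()["tcp_pos"])
cv2.imwrite("pics/z16.png",cv2.resize(b[258:304,310:345],None,fx=13,fy=13,interpolation=cv2.INTER_CUBIC))
t=snapshot("top")[:,:,::-1];cv2.imwrite("pics/t16.png",t)
E
```

```text
17.2 [530.61414239  50.69801506 135.77219879] [-1.24646908  1.15957656  1.1709831 ] [-10.49593212   0.13584772  -1.10815406] [0.0880133  2.2564076  0.01929616] 0.06760446346146178
[[ 6.150e-02 -9.981e-01 -1.070e-02]
 [-9.000e-04 -1.080e-02  9.999e-01]
 [-9.981e-01 -6.150e-02 -1.600e-03]]
210 [75 78 78];211 [76 78 78];212 [75 78 78];213 [75 78 78];214 [71 74 76];215 [59 61 70];216 [40 41 62];217 [27 27 57];218 [25 24 56];219 [24 23 56];220 [24 23 56];221 [24 23 56];222 [25 23 55];223 [24 23 55];224 [25 24 56];225 [25 24 55];226 [24 23 55];227 [26 24 56];228 [24 22 55];229 [25 23 55];230 [25 22 55];231 [25 23 55];232 [25 23 55];233 [24 22 54];234 [25 23 55];235 [25 22 55];236 [26 24 55];237 [26 23 55];238 [26 23 55];239 [25 22 55];240 [26 23 60];241 [28 26 72];242 [29 27 86];243 [32 29 94];244 [30 29 94];245 [30 28 94];246 [31 28 94];247 [31 29 95];248 [31 28 94];249 [31 28 94];250 [32 29 94];251 [31 28 94];252 [31 28 93];253 [31 28 94];254 [32 28 94];[-10.68407278   0.94513151  -1.9871043 ] [530.62762871  50.72051438 135.78249047]
```

View pics/z16.png

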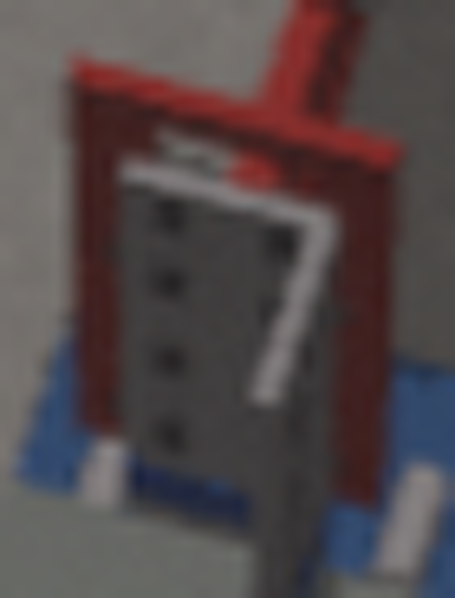

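View pics/s16.png

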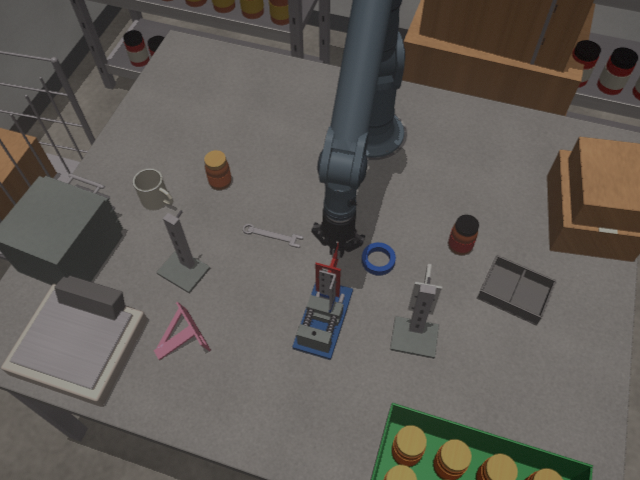

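Fx is −10.6 N with the post about 15 mm in (11.8 N by spring). Lower edge is at z ≈ 75.1, the flange is vertical within about 0.1°, and the bystanders look unmoved. Handing in.

Run:
```python
from h import *
print(arm.finish_job()); s=sense(); print(s["time"],s["tcp_pos"],s["ft_force"],s["finger_gap"])
```

```text
the job is handed in; nothing more can be done
None
the job is handed in; nothing more can be done
```

The red bracket is off its peg and held in the gripper against the slotted post, pushed in about 15 mm. I handed the job in at about 17 s of the 40 s allowed.

**Sag in the grip:** during the first quick lift the bracket slipped about 4° in the pads. I raised the grip to 120 N and tilted the tool to bring the flange upright; the sag did not grow after that.

**Pressed twice:** the first press left the lower edge about 1 mm low, so I backed off, corrected it in free air and pressed again.

Last checks before handing in:

| What | Reading | Wanted |
|---|---|---|
| Push, by wrist sensor | about 10.5 N | 12 N (6–18) |
| Push, by post travel | 11.8 N | 12 N (6–18) |
| Lower edge height | about 75.1 mm | 75 mm (top of tape) |
| Flange tilt | within about 0.3° of vertical | upright |
| Sideways centring | within about 0.3 mm | centred |

- **Where checks disagreed:** the two push readings differ by about 1.3 N, both well inside the range.
- **Height is the least certain:** 75.1 mm comes from the arm's position and the peg height. The scene camera only confirms it to about ±1–2 mm. I did not re-measure from the final picture; the picture check and the centring figure come from the first press.
- **Bystanders:** in the last picture the grey bracket is still on its peg, and the jars, tape roll, spanner, tray and mug look unmoved. I checked that by eye only.

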